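Uncover the carport fan switch and flip it on

TASK

Switch the carport fan on: lift the yellow rain cover off the sloping switch box and set it down gently, upright, on the floor of the green seed tray and let go of it. Then flip the metal toggle from the red-mark side over to the green-mark side so it snaps fully across. Leave the seed tray where it is, and do not disturb the blue pot, the jam jar or the clay pot.

Things in the scene. Friction and masses are not known exactly. Their poses are not given: they have to be found in the camera images.
- switch_box: Fixed grey switch box on steel feet, 50 mm thick. Origin on the counter straight below the centre of its face; x to the back, z up. The face (160 mm up the slope, 170 mm wide) rises 25 degrees towards +x: its outward normal is (-0.423, 0, 0.906) in this frame. Face centre 105 mm above the origin. Red mark (off) 72 mm to the +y side of the face centre, green mark (on) 72 mm to the -y side.
- bat_pivot (a point): Pivot of the toggle bat: centre of the top of a raised grey pad on the face (84 mm up the slope, 104 mm along y, 8 mm high, centred) which locates the cover. It lies 8 mm from the face centre along the face normal.
- bat_tip (a point): Centre of the ball end of the toggle bat, 58 mm from the pivot. The bat is an aluminium rod 14 mm in diameter with a ball end of 17 mm diameter.
- toggle (a joint): Toggle bat angle, rad, about the face's up-slope axis: 0 = fully on the red side (leaning 0.45 rad from the face normal to box +y), 0.45 = along the normal, 0.9 = fully on the green side (leaning 0.45 to box -y). An over-centre spring holds it: about 4 N at the ball starts it, and once past the middle it snaps across by itself.
- cover: Loose yellow plastic rain cover, 0.2 kg: an upside-down box, outside 100 (x) x 120 (y) x 84 mm high, walls and roof 4 mm, with a black handle rib centred on the roof, 18 mm thick (x), 80 long (y), 38 high. Origin: centre of its open underside, z out through the roof. At first it sits on the face around the raised pad (4 mm play), z along the face normal, x up the slope, the bat inside.
- handle (a point): Point in the cover's handle rib, 24 mm above the roof (108 mm from the cover's origin along its z): a good place to grip, fingers closing along the cover's x. The cover is clear of the bat once it has come about 75 mm along the face normal.
- seed_tray: Loose green open tray, 0.4 kg, 220 mm (x) by 200 mm (y), 40 mm high, walls and floor 4 mm thick. Origin at the centre of its underside. It stands on the left or on the right of the switch box.
- blue_pot: Glazed blue pot, 130 mm across, 120 mm high, origin at the centre of its underside; stands on the other side of the switch box from the tray. Leave alone.
- jam_jar: Glass jam jar, 76 mm across, 110 mm high, origin at the centre of its underside, back left. Leave alone.
- clay_pot: Small terracotta pot, 90 mm across, 85 mm high, origin at the centre of its underside, back right. Leave alone.

How it is judged:
By the outcome, as a careful person would: the job done as asked, in the order asked, and still so for the second after the job is handed in, with the robot touching nothing.
It also fails if it takes over 48 s, if anything falls off the work surface, if the arm or the gripper's body presses on something with over 40 N, if the wrist force passes 120 N, or if a joint passes its speed limit or range.

ROBOT

A 6-joint arm with a two-finger parallel gripper is mounted at the origin on the work surface. World frame = base frame: x ahead of the robot, y to its left, z up, the work surface at z = 0. Lengths are in m, angles in rad, forces in N, time in s.
With the tool pointing down it reaches from about 0.325 to 0.925 m from the base axis. Payload 3.1 kg.
Tool frame: the origin (TCP) lies between the finger pads; the fingertips stand 25 mm ahead of it and the grasp point (between the pads) lies 6 mm ahead of it (robot.tip_extent is the z of the fingertips in the tool frame, in m); z points along the fingers, y is the line along which they close (so a half turn about z gives the same grasp; the last joint's range is limited). The gripper opens to 85 mm and grips with 20 to 120 N. Pads are 22 mm wide; open, the fingers measure 114 mm over their backs; the gripper's body (76 mm by 85 mm) begins 54 mm behind the grasp point. The pads swing forward as they close: fully open they stand 13 mm farther back than shut.
Start: joints at [1.141, 0.217, 1.613, -0, 1.311, -0.112], TCP at [0.195, 0.594, 0.256] pointing down, gripper open.
Joint ranges: [-2.75, 2.75], [-0.78, 2.1], [0.31, 2.55], [-1.13, 4.27], [0.13, 2.63], [-2.58, 2.58]. Speed limits (rad/s): [2.79, 2.79, 3.14, 3.14, 3.14, 3.14].

INTERFACE

Orientations are given as a unit quaternion [x, y, z, w].
In Python, from rig import robot, grab_frame, camera_model, close_job, look_for, silhouettes gives the robot as it stands.
- The arm moves only by the tool send_rows, never from a script. Its argument "rows" is a list of rows, each an object of numbers: "x", "y", "z": the shift along the tool's x, y, z in cm; "wx", "wy", "wz": the turn, a rotation vector about the tool's x, y, z in degrees; "hand": the closure, from 0 (fully open) to 1 (shut). In form: [{"x": .., "y": .., "z": .., "wx": .., "wy": .., "wz": .., "hand": ..}, ...]. A call has 1 to 20 rows; each row shifts and turns the commanded pose from where the row before left it, along the tool's axes as they then stand; what a row does not reach is not made up. A row lasts 1/10 s, in which the tool goes at most 50 mm and 8.59 degrees, less where a joint would pass 70% of its speed; a pose out of reach is approached as far as the arm can. A call is refused whole if a number of a shift passes 5 or a number of a turn 8.59, either way. A call with a gripper value outside its range is refused whole. The fingers move at their own pace and stop on an object; the grip force is fixed at half the most. Time passes only in rows, so rows that do not move let the fingers close. It gives the time, the measured TCP pose, the force, the opening and the grip force at its end, in the units of the state.
- robot.get_obs(): the state, without advancing time (a new reading comes with each control period).
- grab_frame(name): name is "scene" or "top" or "wrist"; returns the picture (400x640x3 uint8, blue, green, red); there is no depth.
- camera_model(name): a dict with "K" (3x3 intrinsics, pixels), "R" (3x3) and "t" (3): a world point X has camera coordinates R X + t. Camera axes: x right, y down, z forward; pixel columns grow to the right and rows downward; lengths in m; the calibration is good to about 2 mm. A picture is of the moment at which its call begins: read the wrist's pose just before it. camera_model takes no time and is no camera call; for the wrist camera it gives the pose at the moment of the call.
- close_job(): hands the job in; it is judged then, once.
Trained networks look in the newest picture that a camera, given by its name, has taken for a name from the list of things; names that differ only in an ending like _2 or _b are one class to them, and where a whole thing is asked for, a point or a joint stands for the part that bears it (a point fixed in the world has none). Each returns a list of dicts, best first, with "confidence" (0 to 1); they miss things now and then, are a little off and sometimes report something else, mostly with a low value. They report only what shows in the picture. A call takes as long as a camera call.
- look_for(label, camera): "position" ([row, column] in pixels, amid what is visible of it).
- silhouettes(label, camera): "pixels" (400x640 bool, what is visible of it) and "position" ([row, column] in pixels, amid what is visible of it).
The state is a dict: "time": time; "joints": joint angles; "dq": joint speeds; "tau": joint torques, N m; "tool_pos": TCP position; "tool_rot": TCP orientation; "ft_force": force on the tool from outside, world axes, zero at the start; "ft_torque": the same for the moment, N m; "finger_gap": finger opening in m; "grasp_force": force on a finger pad.
Only numpy, scipy, OpenCV 4.12 (cv2) and the standard library are available. Lean on these libraries where they do the work, as an engineer would, in place of code of your own. Each camera call takes 0.05 s, during which the arm holds its last target. There are 200 camera calls.

## Working session

There is one attempt and no reset: what is moved stays moved. The work goes in short steps, Python scripts to look and compute and a tool call to move; the robot and the scene stay as the last step left them, time stands still between calls to the robot, and variables do not carry over. Pictures are saved under pics/ and viewed, at most 10 in all, crops included, and the job is handed in when it is done.

Besides the shell and the picture viewer there is one more tool, called after "Call:" as a command line: name --argument value ..., lists and objects as JSON in quotes. send_rows: Moves the arm, as the interface text tells. Its arguments: {"type":"object","properties":{"rows":{"type":"array"}},"required":["rows"]}

```bash
mkdir -p pics; ls; python3 - <<'E'
from rig import *
import cv2,numpy as np
ob=robot.get_obs();print(ob['time'],ob['tool_pos'],ob['tool_rot'],robot.tip_extent)
ims=[]
for n in ("scene","top"):
    im=grab_frame(n);ims.append(im)
    m=camera_model(n);print(n,m['K'].tolist(),np.round(m['R'],4).tolist(),m['t'])
    for l in ["switch_box","cover","handle","seed_tray","blue_pot","jam_jar","clay_pot"]:
        print(n,l,[(np.round(d['position']),round(d['confidence'],2)) for d in look_for(l,n)[:2]])
cv2.imwrite('pics/a.png',cv2.resize(np.vstack(ims),(480*1,600)))
cv2.imwrite('pics/scene.png',ims[0]);cv2.imwrite('pics/top.png',ims[1])
E
```

```text
pics
0.0 [0.19494144 0.5930224  0.25498084] [ 1.58209770e-01  9.87404821e-01 -1.13548011e-03 -3.14547716e-04] 0.025
scene [[503.3963649211982, 0.0, 314.69659964177833], [0.0, 503.3963649211982, 196.94228337548583], [0.0, 0.0, 1.0]] [[-0.7812, 0.6242, 0.0099], [0.3937, 0.5049, -0.7682], [-0.4845, -0.5962, -0.6401]] [ 0.45161327 -0.10247738  1.54774936]
scene switch_box [(array([239., 263.]), 0.92)]
scene cover [(array([201., 287.]), 0.9)]
scene handle [(array([199., 288.]), 0.63)]
scene seed_tray [(array([155., 270.]), 0.64)]
scene blue_pot [(array([290., 474.]), 0.63)]
scene jam_jar [(array([342., 344.]), 0.59)]
scene clay_pot [(array([198., 216.]), 0.75)]
top [[500.95152106042235, 0.0, 312.92205554634256], [0.0, 500.95152106042235, 193.84082721273361], [0.0, 0.0, 1.0]] [[0.0083, -0.9999, 0.0137], [-0.985, -0.0106, -0.1723], [0.1724, -0.012, -0.985]] [-0.01325202  0.60174366  1.46056715]
top switch_box [(array([162., 333.]), 0.93)]
top cover [(array([179., 329.]), 0.76), (array([246., 180.]), 0.46)]
top handle [(array([180., 330.]), 0.87)]
top seed_tray [(array([243., 423.]), 0.81), (array([181., 328.]), 0.59)]
top blue_pot [(array([248., 180.]), 0.7), (array([180., 326.]), 0.69)]
top jam_jar [(array([153., 219.]), 0.64)]
top clay_pot [(array([158., 397.]), 0.93)]
```

View pics/scene.png

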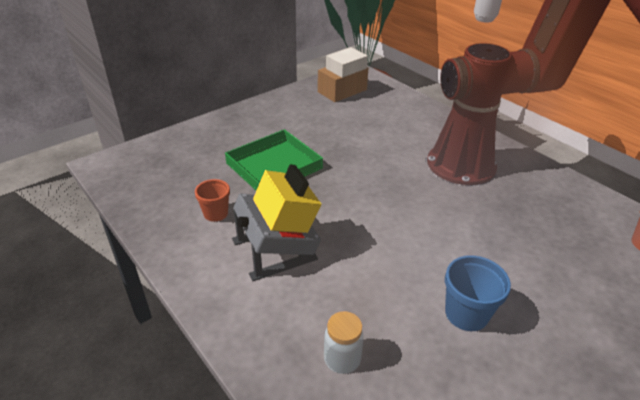

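View pics/top.png

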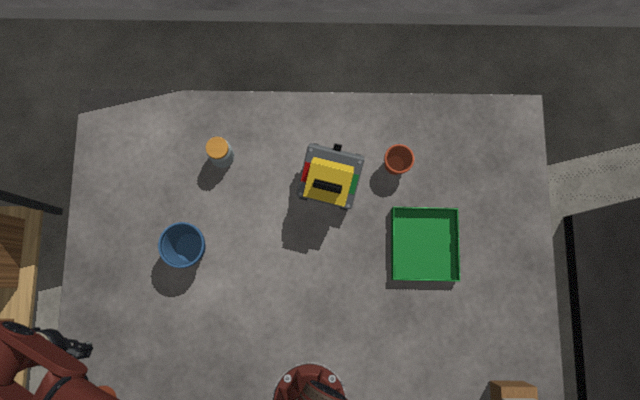

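```bash
cat > h.py <<'E'
from rig import *
import cv2,numpy as np
from scipy.optimize import minimize
from scipy.spatial.transform import Rotation as Rn
def proj(m,X):
    c=np.asarray(X)@np.array(m['R']).T+np.array(m['t']); p=c@np.array(m['K']).T; return p[:,:2]/p[:,2:]
def box(lo,hi): return np.array([[x,y,z] for x in (lo[0],hi[0]) for y in (lo[1],hi[1]) for z in (lo[2],hi[2])])
def Rz(a): return Rn.from_euler('z',a).as_matrix()
def tilt(): return np.array([[np.cos(np.radians(25)),0,-np.sin(np.radians(25))],[0,1,0],[np.sin(np.radians(25)),0,np.cos(np.radians(25))]])
COV=[box((-.05,-.06,0),(.05,.06,.084)),box((-.009,-.04,.084),(.009,.04,.122))]
def raster(m,parts,S=4):
    im=np.zeros((400*S,640*S),np.uint8)
    for P in parts:
        h=cv2.convexHull(((proj(m,P)+.5)*S).astype(np.float32)); cv2.fillConvexPoly(im,np.round(h).astype(np.int32),1)
    return cv2.resize(im.astype(np.float32),(640,400),interpolation=cv2.INTER_AREA)
def coverparts(p):  # x,y,yaw of switch box
    R=Rz(p[2])@tilt(); o=np.array([p[0],p[1],.105]); return [P@R.T+o for P in COV]
def trayparts(p): return [box((-.11,-.1,0),(.11,.1,.04))@Rz(p[2]).T+np.array([p[0],p[1],0])]
def fit(fn,p0,obs):
    def cost(p): return sum(np.abs(raster(m,fn(p))-s).sum()/s.sum() for m,s in obs)
    best=None
    for y0 in p0[2]:
        s=np.array([[p0[0],p0[1],y0]]*4); s[1,0]+=.02;s[2,1]+=.02;s[3,2]+=.15
        r=minimize(cost,s[0],method='Nelder-Mead',options=dict(initial_simplex=s,xatol=2e-4,fatol=1e-4))
        if best is None or r.fun<best.fun: best=r
    return best.x,best.fun
def ground(m,rc,z):
    R=np.array(m['R']);t=np.array(m['t']);d=R.T@np.linalg.inv(m['K'])@np.array([rc[1],rc[0],1]);c=-R.T@t
    return c+d*(z-c[2])/d[2]
E
python3 - <<'E'
from h import *
S={};M={}
for n in("scene","top"):
    grab_frame(n);M[n]=camera_model(n)
    for l in("cover","seed_tray","switch_box","jam_jar","blue_pot","clay_pot"):
        s=[d for d in silhouettes(l,n)]
        if s:
            S[n,l]=s[0]['pixels'].astype(np.float32);print(n,l,round(s[0]['confidence'],2),s[0]['pixels'].sum(),np.round(s[0]['position']))
            z={'cover':.2,'seed_tray':.02,'switch_box':.1,'jam_jar':.055,'blue_pot':.06,'clay_pot':.04}[l]
            print(ground(M[n],s[0]['position'],z).round(3))
np.savez('s.npz',**{a+'-'+b:v for (a,b),v in S.items()})
c0=ground(M['top'],(180,330),.2)
for ns in(("top",),("scene",),("top","scene")):
    try:print('cover',ns,fit(coverparts,[c0[0]+.03,c0[1],[-.3,-.1,.1]],[(M[n],S[n,'cover']) for n in ns]))
    except Exception as e:print(e)
t0=ground(M['top'],(243,424),.02)
print('tray',fit(trayparts,[t0[0],t0[1],[0,.1]],[(M['top'],S['top','seed_tray'])]))
E
```

```text
scene cover 0.57 3144 [202. 287.]
[0.665 0.009 0.2  ]
scene seed_tray 0.89 3029 [156. 268.]
[ 0.461 -0.374  0.02 ]
scene switch_box 0.92 3554 [238. 262.]
[ 0.718 -0.018  0.1  ]
scene jam_jar 0.72 2054 [344. 345.]
[0.731 0.287 0.055]
scene blue_pot 0.71 3937 [291. 475.]
[0.428 0.364 0.06 ]
scene clay_pot 0.89 1199 [197. 215.]
[ 0.698 -0.279  0.04 ]
top cover 0.57 1699 [181. 325.]
[ 0.613 -0.038  0.2  ]
top seed_tray 0.57 5130 [243. 425.]
[ 0.459 -0.351  0.02 ]
top switch_box 0.71 1314 [163. 336.]
[ 0.687 -0.075  0.1  ]
top jam_jar 0.85 691 [149. 218.]
[0.736 0.284 0.055]
top blue_pot 0.68 1732 [245. 181.]
[0.445 0.379 0.06 ]
top clay_pot 0.9 746 [158. 397.]
[ 0.72  -0.267  0.04 ]
cover ('top',) (array([ 0.64228693, -0.05247903, -0.24481896]), np.float64(0.050985872745513916))
cover ('scene',) (array([ 0.64327466, -0.05553175, -0.26127587]), np.float64(0.032462626695632935))
cover ('top', 'scene') (array([ 0.64303391, -0.05333388, -0.23520603]), np.float64(0.09759267419576645))
tray (array([ 0.45727511, -0.34559091, -0.01518171]), np.float64(0.023135965690016747))
```

```bash
cat >> h.py <<'E'
from scipy.linalg import logm,expm
BX=np.array([.643,-.054,-.25]); TR=np.array([.457,-.346,-.015])
def T(R,p): A=np.eye(4);A[:3,:3]=R;A[:3,3]=p;return A
def now(ob=None):
    ob=ob or robot.get_obs(); return T(Rn.from_quat(ob['tool_rot']).as_matrix(),ob['tool_pos'])
def facepose(u,v,w,bx=BX): # u upslope, v +y, w along normal, of the TCP; tool z=-n, y=up slope
    R=Rz(bx[2])@tilt(); y=R[:,0];z=-R[:,2]
    return T(np.c_[np.cross(y,z),y,z],np.array([bx[0],bx[1],.105])+R@[u,v,w])
def downpose(p,yaw): # tool down, y at yaw
    y=Rz(yaw)[:,0];z=np.array([0,0,-1.]);return T(np.c_[np.cross(y,z),y,z],p)
def rows(A,B,n):
    D=np.real(expm(np.real(logm(np.linalg.inv(A)@B))/n))
    s=D[:3,3]*100;w=np.degrees(Rn.from_matrix(D[:3,:3]).as_rotvec())
    r=dict(zip(("x","y","z","wx","wy","wz"),[round(float(a),2) for a in (*s,*w)]))
    C=A.copy();path=[]
    for i in range(n):C=C@D;path.append(C[:3,3].round(3).tolist())
    print(n,r,'path',path[n//4],path[n//2],path[-1]);return r
def state():
    o=robot.get_obs();print({k:np.round(o[k],3).tolist() for k in('time','joints','tool_pos','tool_rot','ft_force','finger_gap','grasp_force')});return now(o)
E
python3 - <<'E'
from h import *
A=state();P=facepose(0,0,.214);rows(A,P,20);G=facepose(0,0,.114);rows(P,G,10);print(P)
E
```

```text
{'time': 1.5, 'joints': [1.141, 0.217, 1.613, 0.0, 1.311, -0.112], 'tool_pos': [0.195, 0.594, 0.256], 'tool_rot': [0.158, 0.987, -0.0, -0.0], 'ft_force': [0.12, -0.423, -0.466], 'finger_gap': 0.085, 'grasp_force': 0.0}
20 {'x': -3.98, 'y': -0.07, 'z': -0.0, 'wx': -1.0, 'wy': -0.94, 'wz': 4.23} path [0.401, 0.476, 0.264] [0.518, 0.317, 0.28] [0.555, -0.032, 0.299]
10 {'x': 0.0, 'y': -0.0, 'z': 1.0, 'wx': -0.0, 'wy': -0.0, 'wz': -0.0} path [0.568, -0.035, 0.272] [0.58, -0.038, 0.245] [0.596, -0.042, 0.208]
[[ 0.24740396  0.87813287  0.40948008  0.55537126]
 [ 0.96891242 -0.22422413 -0.10455743 -0.03162471]
 [ 0.          0.42261826 -0.90630779  0.29894987]
 [ 0.          0.          0.          1.        ]]
```

Call:
send_rows --rows '[{"x": -3.98,"y": -0.07,"z": 0,"wx": -1,"wy": -0.94,"wz": 4.23,"hand": 0.2},{"x": -3.98,"y": -0.07,"z": 0,"wx": -1,"wy": -0.94,"wz": 4.23,"hand": 0.2},{"x": -3.98,"y": -0.07,"z": 0,"wx": -1,"wy": -0.94,"wz": 4.23,"hand": 0.2},{"x": -3.98,"y": -0.07,"z": 0,"wx": -1,"wy": -0.94,"wz": 4.23,"hand": 0.2},{"x": -3.98,"y": -0.07,"z": 0,"wx": -1,"wy": -0.94,"wz": 4.23,"hand": 0.2},{"x": -3.98,"y": -0.07,"z": 0,"wx": -1,"wy": -0.94,"wz": 4.23,"hand": 0.2},{"x": -3.98,"y": -0.07,"z": 0,"wx": -1,"wy": -0.94,"wz": 4.23,"hand": 0.2},{"x": -3.98,"y": -0.07,"z": 0,"wx": -1,"wy": -0.94,"wz": 4.23,"hand": 0.2},{"x": -3.98,"y": -0.07,"z": 0,"wx": -1,"wy": -0.94,"wz": 4.23,"hand": 0.2},{"x": -3.98,"y": -0.07,"z": 0,"wx": -1,"wy": -0.94,"wz": 4.23,"hand": 0.2},{"x": -3.98,"y": -0.07,"z": 0,"wx": -1,"wy": -0.94,"wz": 4.23,"hand": 0.2},{"x": -3.98,"y": -0.07,"z": 0,"wx": -1,"wy": -0.94,"wz": 4.23,"hand": 0.2},{"x": -3.98,"y": -0.07,"z": 0,"wx": -1,"wy": -0.94,"wz": 4.23,"hand": 0.2},{"x": -3.98,"y": -0.07,"z": 0,"wx": -1,"wy": -0.94,"wz": 4.23,"hand": 0.2},{"x": -3.98,"y": -0.07,"z": 0,"wx": -1,"wy": -0.94,"wz": 4.23,"hand": 0.2},{"x": -3.98,"y": -0.07,"z": 0,"wx": -1,"wy": -0.94,"wz": 4.23,"hand": 0.2},{"x": -3.98,"y": -0.07,"z": 0,"wx": -1,"wy": -0.94,"wz": 4.23,"hand": 0.2},{"x": -3.98,"y": -0.07,"z": 0,"wx": -1,"wy": -0.94,"wz": 4.23,"hand": 0.2},{"x": -3.98,"y": -0.07,"z": 0,"wx": -1,"wy": -0.94,"wz": 4.23,"hand": 0.2},{"x": -3.98,"y": -0.07,"z": 0,"wx": -1,"wy": -0.94,"wz": 4.23,"hand": 0.2}]'

```text
time: 3.5
tool_pos: [0.5552, -0.0334, 0.2996]
tool_rot: [0.772, 0.598, 0.133, 0.172]
ft_force: [-0.3, -0.8, -0.4]
finger_gap: 0.0681
grasp_force: 0.0
```

```bash
python3 - <<'E'
from h import *
A=state();im=grab_frame("wrist");m=camera_model("wrist")
s=silhouettes("cover","wrist");print(len(s),s and s[0]['confidence'])
g=raster(m,coverparts(BX))
o=im.copy();cs,_=cv2.findContours((g>.5).astype(np.uint8),0,2);cv2.drawContours(o,cs,-1,(255,0,255),1)
h=raster(m,coverparts(BX)[1:]);cs,_=cv2.findContours((h>.5).astype(np.uint8),0,2);cv2.drawContours(o,cs,-1,(255,0,0),1)
cv2.imwrite('pics/w1.png',o)
rows(A,facepose(0,0,.114),10)
E
```

```text
{'time': 3.5, 'joints': [-0.168, -0.209, 2.008, -0.047, 0.907, 0.105], 'tool_pos': [0.555, -0.033, 0.3], 'tool_rot': [0.772, 0.598, 0.133, 0.172], 'ft_force': [-0.308, -0.751, -0.43], 'finger_gap': 0.068, 'grasp_force': 0.0}
1 0.96
10 {'x': 0.02, 'y': -0.01, 'z': 1.01, 'wx': 0.01, 'wy': 0.01, 'wz': -0.01} path [0.568, -0.036, 0.272] [0.58, -0.039, 0.245] [0.596, -0.042, 0.208]
```

View pics/w1.png

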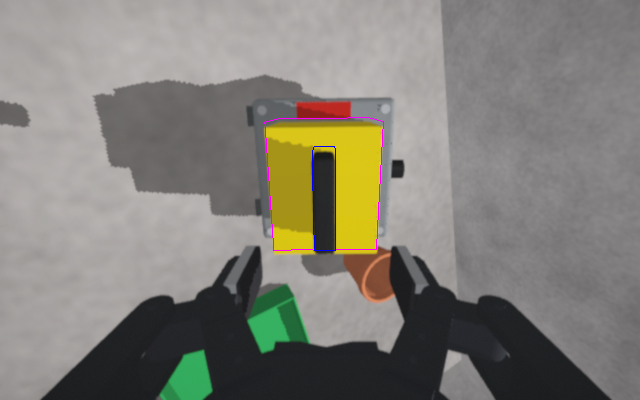

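The wrist picture shows the black handle at columns 314–335, right under the predicted outline; the cover lies ~4 px (≈3 mm) toward box −y along the handle, which is harmless.

Call:
send_rows --rows '[{"x": -0.2,"z": 1.5,"hand": 0.2},{"z": 1.5,"hand": 0.2},{"z": 1.5,"hand": 0.2},{"z": 1.5,"hand": 0.2},{"z": 1.2,"hand": 0.2},{"z": 1,"hand": 0.2},{"z": 1,"hand": 0.2},{"z": 0.5,"hand": 0.2},{"z": 0.4,"hand": 0.2},{"hand": 0.2},{"hand": 0.9},{"hand": 0.9},{"hand": 0.9},{"hand": 0.9},{"hand": 0.9},{"hand": 0.9},{"hand": 0.9},{"hand": 0.9}]'

```text
invalid input at $.rows[0]: expected keys x, y, z, wx, wy, wz, hand
```

Call:
send_rows --rows '[{"x": -0.2,"y": 0,"z": 1.5,"wx": 0,"wy": 0,"wz": 0,"hand": 0.2},{"x": 0,"y": 0,"z": 1.5,"wx": 0,"wy": 0,"wz": 0,"hand": 0.2},{"x": 0,"y": 0,"z": 1.5,"wx": 0,"wy": 0,"wz": 0,"hand": 0.2},{"x": 0,"y": 0,"z": 1.5,"wx": 0,"wy": 0,"wz": 0,"hand": 0.2},{"x": 0,"y": 0,"z": 1.2,"wx": 0,"wy": 0,"wz": 0,"hand": 0.2},{"x": 0,"y": 0,"z": 1,"wx": 0,"wy": 0,"wz": 0,"hand": 0.2},{"x": 0,"y": 0,"z": 1,"wx": 0,"wy": 0,"wz": 0,"hand": 0.2},{"x": 0,"y": 0,"z": 0.5,"wx": 0,"wy": 0,"wz": 0,"hand": 0.2},{"x": 0,"y": 0,"z": 0.4,"wx": 0,"wy": 0,"wz": 0,"hand": 0.2},{"x": 0,"y": 0,"z": 0,"wx": 0,"wy": 0,"wz": 0,"hand": 0.2},{"x": 0,"y": 0,"z": 0,"wx": 0,"wy": 0,"wz": 0,"hand": 1},{"x": 0,"y": 0,"z": 0,"wx": 0,"wy": 0,"wz": 0,"hand": 1},{"x": 0,"y": 0,"z": 0,"wx": 0,"wy": 0,"wz": 0,"hand": 1},{"x": 0,"y": 0,"z": 0,"wx": 0,"wy": 0,"wz": 0,"hand": 1},{"x": 0,"y": 0,"z": 0,"wx": 0,"wy": 0,"wz": 0,"hand": 1},{"x": 0,"y": 0,"z": 0,"wx": 0,"wy": 0,"wz": 0,"hand": 1},{"x": 0,"y": 0,"z": 0,"wx": 0,"wy": 0,"wz": 0,"hand": 1},{"x": 0,"y": 0,"z": 0,"wx": 0,"wy": 0,"wz": 0,"hand": 1}]'

```text
time: 5.4
tool_pos: [0.596, -0.0444, 0.2078]
tool_rot: [0.771, 0.599, 0.132, 0.171]
ft_force: [-5.2, 1.2, 4.9]
finger_gap: 0.017
grasp_force: 61.9
```

Call:
send_rows --rows '[{"x": 0,"y": 0,"z": -0.4,"wx": 0,"wy": 0,"wz": 0,"hand": 1},{"x": 0,"y": 0,"z": -0.6,"wx": 0,"wy": 0,"wz": 0,"hand": 1},{"x": 0,"y": 0,"z": -1,"wx": 0,"wy": 0,"wz": 0,"hand": 1},{"x": 0,"y": 0,"z": -1,"wx": 0,"wy": 0,"wz": 0,"hand": 1},{"x": 0,"y": 0,"z": -1,"wx": 0,"wy": 0,"wz": 0,"hand": 1},{"x": 0,"y": 0,"z": -1,"wx": 0,"wy": 0,"wz": 0,"hand": 1},{"x": 0,"y": 0,"z": -1,"wx": 0,"wy": 0,"wz": 0,"hand": 1},{"x": 0,"y": 0,"z": -1,"wx": 0,"wy": 0,"wz": 0,"hand": 1},{"x": 0,"y": 0,"z": -1,"wx": 0,"wy": 0,"wz": 0,"hand": 1},{"x": 0,"y": 0,"z": -1,"wx": 0,"wy": 0,"wz": 0,"hand": 1},{"x": 0,"y": 0,"z": -1,"wx": 0,"wy": 0,"wz": 0,"hand": 1},{"x": 0,"y": 0,"z": -1,"wx": 0,"wy": 0,"wz": 0,"hand": 1},{"x": 0,"y": 0,"z": 0,"wx": 0,"wy": 0,"wz": 0,"hand": 1}]'

```text
time: 6.7
tool_pos: [0.5517, -0.0328, 0.3096]
tool_rot: [0.771, 0.599, 0.133, 0.172]
ft_force: [-0.2, 0.4, -1.6]
finger_gap: 0.0173
grasp_force: 61.0
```

```bash
python3 - <<'E'
from h import *
A=state()
grab_frame("scene");im=grab_frame("scene");im2=grab_frame("wrist")
cv2.imwrite('pics/l1.png',np.hstack([im[100:320,150:400],im2[::2,::2][:220] if 0 else cv2.resize(im2,(352,220))]))
U=downpose([TR[0],TR[1],.30],-.015);D=downpose([TR[0],TR[1],.118],-.015)
rows(A,U,14);rows(U,D,14)
E
```

```text
{'time': 6.7, 'joints': [-0.168, -0.227, 2.005, -0.044, 0.926, 0.1], 'tool_pos': [0.552, -0.033, 0.31], 'tool_rot': [0.771, 0.599, 0.133, 0.172], 'ft_force': [-0.235, 0.377, -1.597], 'finger_gap': 0.017, 'grasp_force': 60.995}
14 {'x': -2.31, 'y': -0.37, 'z': 0.0, 'wx': 1.79, 'wy': 0.22, 'wz': -0.94} path [0.518, -0.12, 0.304] [0.489, -0.209, 0.301] [0.457, -0.346, 0.3]
14 {'x': 0.0, 'y': 0.0, 'z': 1.3, 'wx': 0.0, 'wy': 0.0, 'wz': 0.0} path [0.457, -0.346, 0.248] [0.457, -0.346, 0.196] [0.457, -0.346, 0.118]
```

View pics/l1.png

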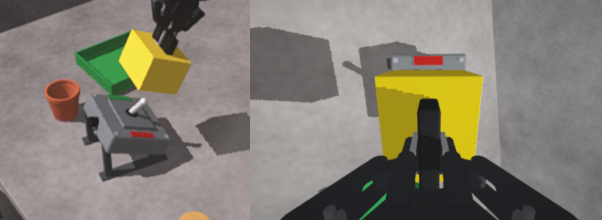

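The cover is clear of the bat (white toggle at about (140,103) in the left crop, leaning to the red side) and hangs squarely from the fingers.

Call:
send_rows --rows '[{"x": -2.31,"y": -0.37,"z": 0,"wx": 1.79,"wy": 0.22,"wz": -0.94,"hand": 1},{"x": -2.31,"y": -0.37,"z": 0,"wx": 1.79,"wy": 0.22,"wz": -0.94,"hand": 1},{"x": -2.31,"y": -0.37,"z": 0,"wx": 1.79,"wy": 0.22,"wz": -0.94,"hand": 1},{"x": -2.31,"y": -0.37,"z": 0,"wx": 1.79,"wy": 0.22,"wz": -0.94,"hand": 1},{"x": -2.31,"y": -0.37,"z": 0,"wx": 1.79,"wy": 0.22,"wz": -0.94,"hand": 1},{"x": -2.31,"y": -0.37,"z": 0,"wx": 1.79,"wy": 0.22,"wz": -0.94,"hand": 1},{"x": -2.31,"y": -0.37,"z": 0,"wx": 1.79,"wy": 0.22,"wz": -0.94,"hand": 1},{"x": -2.31,"y": -0.37,"z": 0,"wx": 1.79,"wy": 0.22,"wz": -0.94,"hand": 1},{"x": -2.31,"y": -0.37,"z": 0,"wx": 1.79,"wy": 0.22,"wz": -0.94,"hand": 1},{"x": -2.31,"y": -0.37,"z": 0,"wx": 1.79,"wy": 0.22,"wz": -0.94,"hand": 1},{"x": -2.31,"y": -0.37,"z": 0,"wx": 1.79,"wy": 0.22,"wz": -0.94,"hand": 1},{"x": -2.31,"y": -0.37,"z": 0,"wx": 1.79,"wy": 0.22,"wz": -0.94,"hand": 1},{"x": -2.31,"y": -0.37,"z": 0,"wx": 1.79,"wy": 0.22,"wz": -0.94,"hand": 1},{"x": -2.31,"y": -0.37,"z": 0,"wx": 1.79,"wy": 0.22,"wz": -0.94,"hand": 1},{"x": 0,"y": 0,"z": 0,"wx": 0,"wy": 0,"wz": 0,"hand": 1},{"x": 0,"y": 0,"z": 0,"wx": 0,"wy": 0,"wz": 0,"hand": 1}]'

```text
time: 8.45
tool_pos: [0.4564, -0.3457, 0.2972]
tool_rot: [0.713, 0.701, -0.0, -0.003]
ft_force: [0.0, -0.3, -2.1]
finger_gap: 0.0171
grasp_force: 61.0
```

```bash
python3 - <<'E'
from h import *
A=state()
def held(p): # p: roll about y axis of cover pitch, z offset
    C=A@T(np.eye(3),[0,0,0]); R=np.c_[C[:3,1],-C[:3,0]*-1*-1,-C[:3,2]]
    R[:,1]=np.cross(R[:,2],R[:,0]); Rr=R@Rn.from_euler('yx',[p[0],p[2]]).as_matrix()
    h=C[:3,3]+C[:3,2]*.006; return [(P-[0,0,.108+p[1]])@Rr.T+h for P in COV]
im=grab_frame("scene");m=camera_model("scene");s=silhouettes("cover","scene");print(s[0]['confidence'])
o=im.copy();cs,_=cv2.findContours((raster(m,held([0,0,0]))>.5).astype(np.uint8),0,2);cv2.drawContours(o,cs,-1,(255,0,255),1)
cv2.imwrite('pics/p1.png',cv2.resize(o[60:260,150:400],None,fx=2.4,fy=2.4))
U=downpose([TR[0],TR[1],.30],-.015);D=downpose([TR[0],TR[1],.128],-.015)
rows(A,U,1);rows(A,D,12)
E
```

```text
{'time': 8.45, 'joints': [-0.771, 0.078, 1.693, -0.0, 1.376, -0.754], 'tool_pos': [0.456, -0.346, 0.297], 'tool_rot': [0.713, 0.701, -0.0, -0.003], 'ft_force': [0.027, -0.261, -2.058], 'finger_gap': 0.017, 'grasp_force': 60.968}
0.19
1 {'x': -0.03, 'y': 0.06, 'z': -0.29, 'wx': -0.23, 'wy': -0.18, 'wz': -0.1} path [0.457, -0.346, 0.3] [0.457, -0.346, 0.3] [0.457, -0.346, 0.3]
12 {'x': -0.01, 'y': 0.01, 'z': 1.41, 'wx': -0.02, 'wy': -0.01, 'wz': -0.01} path [0.457, -0.346, 0.241] [0.457, -0.346, 0.198] [0.457, -0.346, 0.128]
```

View pics/p1.png

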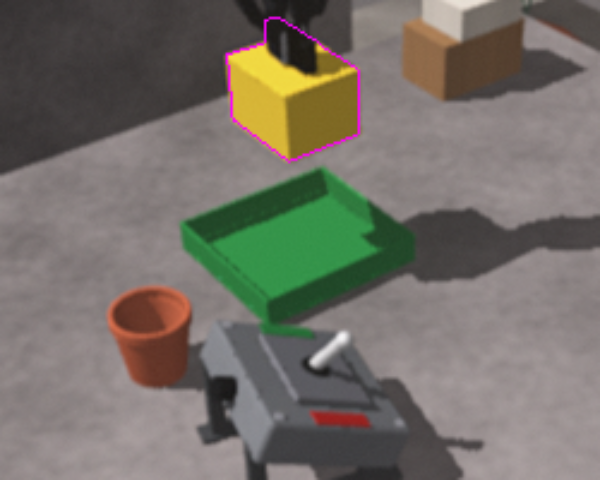

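The held cover matches the predicted outline (box corners (230,55)–(358,135)) and is level, above the tray. Lowering.

Call:
send_rows --rows '[{"x": 0,"y": 0,"z": 1.2,"wx": -0.2,"wy": -0.2,"wz": 0,"hand": 1},{"x": 0,"y": 0,"z": 1.8,"wx": 0,"wy": 0,"wz": 0,"hand": 1},{"x": 0,"y": 0,"z": 2,"wx": 0,"wy": 0,"wz": 0,"hand": 1},{"x": 0,"y": 0,"z": 2,"wx": 0,"wy": 0,"wz": 0,"hand": 1},{"x": 0,"y": 0,"z": 2,"wx": 0,"wy": 0,"wz": 0,"hand": 1},{"x": 0,"y": 0,"z": 2,"wx": 0,"wy": 0,"wz": 0,"hand": 1},{"x": 0,"y": 0,"z": 1.8,"wx": 0,"wy": 0,"wz": 0,"hand": 1},{"x": 0,"y": 0,"z": 1.5,"wx": 0,"wy": 0,"wz": 0,"hand": 1},{"x": 0,"y": 0,"z": 1,"wx": 0,"wy": 0,"wz": 0,"hand": 1},{"x": 0,"y": 0,"z": 0.8,"wx": 0,"wy": 0,"wz": 0,"hand": 1},{"x": 0,"y": 0,"z": 0.5,"wx": 0,"wy": 0,"wz": 0,"hand": 1},{"x": 0,"y": 0,"z": 0.3,"wx": 0,"wy": 0,"wz": 0,"hand": 1},{"x": 0,"y": 0,"z": 0.2,"wx": 0,"wy": 0,"wz": 0,"hand": 1},{"x": 0,"y": 0,"z": 0,"wx": 0,"wy": 0,"wz": 0,"hand": 1},{"x": 0,"y": 0,"z": 0,"wx": 0,"wy": 0,"wz": 0,"hand": 1}]'

```text
time: 10.05
tool_pos: [0.4566, -0.346, 0.1278]
tool_rot: [0.713, 0.702, -0.001, 0.001]
ft_force: [-0.3, -0.3, -2.4]
finger_gap: 0.0169
grasp_force: 61.0
```

Call:
send_rows --rows '[{"x": 0,"y": 0,"z": 0.2,"wx": 0,"wy": 0,"wz": 0,"hand": 1},{"x": 0,"y": 0,"z": 0.2,"wx": 0,"wy": 0,"wz": 0,"hand": 1},{"x": 0,"y": 0,"z": 0.15,"wx": 0,"wy": 0,"wz": 0,"hand": 1},{"x": 0,"y": 0,"z": 0.15,"wx": 0,"wy": 0,"wz": 0,"hand": 1},{"x": 0,"y": 0,"z": 0.05,"wx": 0,"wy": 0,"wz": 0,"hand": 1},{"x": 0,"y": 0,"z": 0,"wx": 0,"wy": 0,"wz": 0,"hand": 1}]'

```text
time: 10.65
tool_pos: [0.4562, -0.3456, 0.1195]
tool_rot: [0.713, 0.702, -0.001, 0.0]
ft_force: [-0.3, 0.1, -2.2]
finger_gap: 0.0172
grasp_force: 61.0
```

Call:
send_rows --rows '[{"x": 0,"y": 0,"z": 0.1,"wx": 0,"wy": 0,"wz": 0,"hand": 1},{"x": 0,"y": 0,"z": 0,"wx": 0,"wy": 0,"wz": 0,"hand": 1},{"x": 0,"y": 0,"z": 0.1,"wx": 0,"wy": 0,"wz": 0,"hand": 1},{"x": 0,"y": 0,"z": 0,"wx": 0,"wy": 0,"wz": 0,"hand": 1}]'

```text
time: 11.05
tool_pos: [0.4563, -0.3456, 0.1176]
tool_rot: [0.713, 0.702, -0.001, 0.0]
ft_force: [-0.5, 0.9, -2.3]
finger_gap: 0.0172
grasp_force: 61.0
```

Call:
send_rows --rows '[{"x": 0,"y": 0,"z": 0.1,"wx": 0,"wy": 0,"wz": 0,"hand": 1},{"x": 0,"y": 0,"z": 0,"wx": 0,"wy": 0,"wz": 0,"hand": 1}]'

```text
time: 11.25
tool_pos: [0.4565, -0.3458, 0.1173]
tool_rot: [0.713, 0.702, -0.001, 0.001]
ft_force: [-1.7, 1.5, 2.3]
finger_gap: 0.0174
grasp_force: 61.2
```

Call:
send_rows --rows '[{"x": 0,"y": 0,"z": 0.1,"wx": 0,"wy": 0,"wz": 0,"hand": 1},{"x": 0,"y": 0,"z": 0,"wx": 0,"wy": 0,"wz": 0,"hand": 1}]'

```text
time: 11.45
tool_pos: [0.4565, -0.3458, 0.1172]
tool_rot: [0.713, 0.702, -0.001, 0.001]
ft_force: [-2.6, 2.9, 5.8]
finger_gap: 0.0172
grasp_force: 62.1
```

Call:
send_rows --rows '[{"x": 0,"y": 0,"z": -0.1,"wx": 0,"wy": 0,"wz": 0,"hand": 1},{"x": 0,"y": 0,"z": 0,"wx": 0,"wy": 0,"wz": 0,"hand": 0.7},{"x": 0,"y": 0,"z": 0,"wx": 0,"wy": 0,"wz": 0,"hand": 0.3},{"x": 0,"y": 0,"z": 0,"wx": 0,"wy": 0,"wz": 0,"hand": 0.3},{"x": 0,"y": 0,"z": 0,"wx": 0,"wy": 0,"wz": 0,"hand": 0.3},{"x": 0,"y": 0,"z": -0.5,"wx": 0,"wy": 0,"wz": 0,"hand": 0.3},{"x": 0,"y": 0,"z": -1,"wx": 0,"wy": 0,"wz": 0,"hand": 0.3},{"x": 0,"y": 0,"z": -2,"wx": 0,"wy": 0,"wz": 0,"hand": 0.3},{"x": 0,"y": 0,"z": -2.5,"wx": 0,"wy": 0,"wz": 0,"hand": 0.3},{"x": 0,"y": 0,"z": -3,"wx": 0,"wy": 0,"wz": 0,"hand": 0.3},{"x": 0,"y": 0,"z": -3,"wx": 0,"wy": 0,"wz": 0,"hand": 0.3},{"x": 0,"y": 0,"z": -3,"wx": 0,"wy": 0,"wz": 0,"hand": 0.3},{"x": 0,"y": 0,"z": -3,"wx": 0,"wy": 0,"wz": 0,"hand": 0.5},{"x": 0,"y": 0,"z": 0,"wx": 0,"wy": 0,"wz": 0,"hand": 0.8},{"x": 0,"y": 0,"z": 0,"wx": 0,"wy": 0,"wz": 0,"hand": 1}]'

```text
time: 12.95
tool_pos: [0.4568, -0.3458, 0.2985]
tool_rot: [0.713, 0.702, -0.001, 0.002]
ft_force: [-0.3, -0.3, -0.9]
finger_gap: 0.0166
grasp_force: 0.0
```

```bash
python3 - <<'E'
from h import *
A=state()
im=grab_frame("scene");m=camera_model("scene");im2=grab_frame("wrist")
# bat tip measurement + predicted
def fp(u,v,w,bx=BX): return facepose(u,v,w,bx)[:3,3]
o=im.copy()
tip=fp(0,58e-3*np.sin(.45),.008+.058*np.cos(.45))
p=proj(m,[tip]);print('pred tip px',p)
for q in [tip,fp(0,0,.008)]: cv2.circle(o,tuple(int(round(a)) for a in proj(m,[q])[0]),2,(255,0,255),-1)
print([(d['position'],d['confidence']) for d in look_for('bat_tip','scene')[:2]])
grab_frame('top');t=camera_model('top');print(proj(t,[tip]),[(d['position'],d['confidence']) for d in look_for('bat_tip','top')[:2]])
cv2.imwrite('pics/p2.png',np.hstack([cv2.resize(o[90:290,180:330],None,fx=2,fy=2),cv2.resize(im2,(480,400),interpolation=3)]))
H=facepose(0,.075,.17);L=facepose(0,.075,.067);
rows(A,H,16);rows(H,L,8);rows(L,facepose(0,0,.067),12)
E
```

```text
{'time': 12.95, 'joints': [-0.77, 0.072, 1.697, -0.001, 1.369, -0.754], 'tool_pos': [0.457, -0.346, 0.299], 'tool_rot': [0.713, 0.702, -0.001, 0.002], 'ft_force': [-0.274, -0.325, -0.898], 'finger_gap': 0.017, 'grasp_force': 0.0}
pred tip px [[293.27188304 200.88439675]]
[([205.7, 286.1], 0.5)]
[[319.09505442 179.39103514]] [([179.9, 322.2], 0.48)]
16 {'x': 2.49, 'y': 0.49, 'z': 0.33, 'wx': -1.54, 'wy': -0.17, 'wz': 0.83} path [0.488, -0.223, 0.282] [0.52, -0.127, 0.272] [0.592, 0.036, 0.259]
8 {'x': 0.0, 'y': -0.0, 'z': 1.29, 'wx': -0.0, 'wy': -0.0, 'wz': -0.0} path [0.608, 0.032, 0.224] [0.618, 0.03, 0.201] [0.634, 0.026, 0.166]
12 {'x': -0.63, 'y': -0.0, 'z': -0.0, 'wx': -0.0, 'wy': -0.0, 'wz': -0.0} path [0.628, 0.001, 0.166] [0.623, -0.017, 0.166] [0.616, -0.047, 0.166]
```

View pics/p2.png

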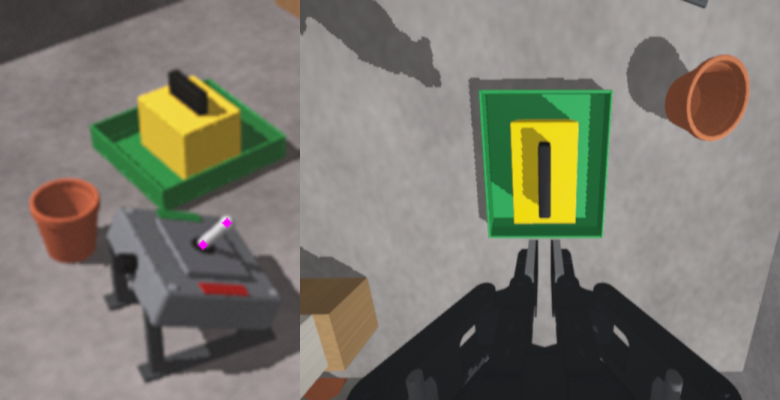

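The cover stands upright in the tray, released (wrist view, centre about (545,175)), and the predicted bat pivot and tip fall on the real bat. Now to the red side of the toggle with fingers shut.

Call:
send_rows --rows '[{"x": 2.49,"y": 0.49,"z": 0.33,"wx": -1.54,"wy": -0.17,"wz": 0.83,"hand": 1},{"x": 2.49,"y": 0.49,"z": 0.33,"wx": -1.54,"wy": -0.17,"wz": 0.83,"hand": 1},{"x": 2.49,"y": 0.49,"z": 0.33,"wx": -1.54,"wy": -0.17,"wz": 0.83,"hand": 1},{"x": 2.49,"y": 0.49,"z": 0.33,"wx": -1.54,"wy": -0.17,"wz": 0.83,"hand": 1},{"x": 2.49,"y": 0.49,"z": 0.33,"wx": -1.54,"wy": -0.17,"wz": 0.83,"hand": 1},{"x": 2.49,"y": 0.49,"z": 0.33,"wx": -1.54,"wy": -0.17,"wz": 0.83,"hand": 1},{"x": 2.49,"y": 0.49,"z": 0.33,"wx": -1.54,"wy": -0.17,"wz": 0.83,"hand": 1},{"x": 2.49,"y": 0.49,"z": 0.33,"wx": -1.54,"wy": -0.17,"wz": 0.83,"hand": 1},{"x": 2.49,"y": 0.49,"z": 0.33,"wx": -1.54,"wy": -0.17,"wz": 0.83,"hand": 1},{"x": 2.49,"y": 0.49,"z": 0.33,"wx": -1.54,"wy": -0.17,"wz": 0.83,"hand": 1},{"x": 2.49,"y": 0.49,"z": 0.33,"wx": -1.54,"wy": -0.17,"wz": 0.83,"hand": 1},{"x": 2.49,"y": 0.49,"z": 0.33,"wx": -1.54,"wy": -0.17,"wz": 0.83,"hand": 1},{"x": 2.49,"y": 0.49,"z": 0.33,"wx": -1.54,"wy": -0.17,"wz": 0.83,"hand": 1},{"x": 2.49,"y": 0.49,"z": 0.33,"wx": -1.54,"wy": -0.17,"wz": 0.83,"hand": 1},{"x": 2.49,"y": 0.49,"z": 0.33,"wx": -1.54,"wy": -0.17,"wz": 0.83,"hand": 1},{"x": 2.49,"y": 0.49,"z": 0.33,"wx": -1.54,"wy": -0.17,"wz": 0.83,"hand": 1},{"x": 0,"y": 0,"z": 0,"wx": 0,"wy": 0,"wz": 0,"hand": 1},{"x": 0,"y": 0,"z": 0,"wx": 0,"wy": 0,"wz": 0,"hand": 1}]'

```text
time: 15.0
tool_pos: [0.5913, 0.0379, 0.2564]
tool_rot: [0.771, 0.6, 0.131, 0.168]
ft_force: [-0.1, -0.3, 0.8]
finger_gap: -0.0
grasp_force: 0.0
```

```bash
python3 - <<'E'
from h import *
A=state();L=facepose(0,.075,.067);rows(A,facepose(0,.075,.17),1);rows(A,L,8)
E
```

```text
{'time': 15.0, 'joints': [-0.008, -0.067, 1.965, -0.135, 0.83, 0.311], 'tool_pos': [0.591, 0.038, 0.256], 'tool_rot': [0.771, 0.6, 0.131, 0.168], 'ft_force': [-0.053, -0.267, 0.77], 'finger_gap': -0.0, 'grasp_force': 0.0}
1 {'x': -0.12, 'y': 0.2, 'z': -0.21, 'wx': -0.4, 'wy': -0.06, 'wz': 0.05} path [0.592, 0.036, 0.259] [0.592, 0.036, 0.259] [0.592, 0.036, 0.259]
8 {'x': -0.02, 'y': 0.03, 'z': 1.26, 'wx': -0.05, 'wy': -0.01, 'wz': 0.01} path [0.607, 0.033, 0.222] [0.618, 0.03, 0.2] [0.634, 0.026, 0.166]
```

Lower beside the ball, then sweep 7 cm toward the green side.

Call:
send_rows --rows '[{"x": -0.02,"y": 0.03,"z": 1.26,"wx": -0.05,"wy": 0,"wz": 0,"hand": 1},{"x": -0.02,"y": 0.03,"z": 1.26,"wx": -0.05,"wy": 0,"wz": 0,"hand": 1},{"x": -0.02,"y": 0.03,"z": 1.26,"wx": -0.05,"wy": 0,"wz": 0,"hand": 1},{"x": -0.02,"y": 0.03,"z": 1.26,"wx": -0.05,"wy": 0,"wz": 0,"hand": 1},{"x": -0.02,"y": 0.03,"z": 1.26,"wx": -0.05,"wy": 0,"wz": 0,"hand": 1},{"x": -0.02,"y": 0.03,"z": 1.26,"wx": -0.05,"wy": 0,"wz": 0,"hand": 1},{"x": -0.02,"y": 0.03,"z": 1.26,"wx": -0.05,"wy": 0,"wz": 0,"hand": 1},{"x": -0.02,"y": 0.03,"z": 1.26,"wx": -0.05,"wy": 0,"wz": 0,"hand": 1},{"x": 0,"y": 0,"z": 0,"wx": 0,"wy": 0,"wz": 0,"hand": 1}]'

```text
time: 15.9
tool_pos: [0.6341, 0.0248, 0.1646]
tool_rot: [0.771, 0.599, 0.133, 0.17]
ft_force: [0.3, -0.8, -0.0]
finger_gap: 0.0001
grasp_force: 0.0
```

Call:
send_rows --rows '[{"x": -0.6,"y": 0,"z": 0,"wx": 0,"wy": 0,"wz": 0,"hand": 1},{"x": -0.6,"y": 0,"z": 0,"wx": 0,"wy": 0,"wz": 0,"hand": 1},{"x": -0.6,"y": 0,"z": 0,"wx": 0,"wy": 0,"wz": 0,"hand": 1},{"x": -0.6,"y": 0,"z": 0,"wx": 0,"wy": 0,"wz": 0,"hand": 1},{"x": -0.6,"y": 0,"z": 0,"wx": 0,"wy": 0,"wz": 0,"hand": 1},{"x": -0.6,"y": 0,"z": 0,"wx": 0,"wy": 0,"wz": 0,"hand": 1},{"x": -0.6,"y": 0,"z": 0,"wx": 0,"wy": 0,"wz": 0,"hand": 1},{"x": 0,"y": 0,"z": 0,"wx": 0,"wy": 0,"wz": 0,"hand": 1}]'

```text
time: 16.7
tool_pos: [0.625, -0.0158, 0.1682]
tool_rot: [0.771, 0.598, 0.135, 0.172]
ft_force: [-0.1, 4.0, 1.7]
finger_gap: 0.0002
grasp_force: 1.6
```

Call:
send_rows --rows '[{"x": -0.5,"y": 0,"z": 0,"wx": 0,"wy": 0,"wz": 0,"hand": 1},{"x": -0.5,"y": 0,"z": 0,"wx": 0,"wy": 0,"wz": 0,"hand": 1},{"x": -0.5,"y": 0,"z": 0,"wx": 0,"wy": 0,"wz": 0,"hand": 1},{"x": -0.5,"y": 0,"z": 0,"wx": 0,"wy": 0,"wz": 0,"hand": 1},{"x": -0.4,"y": 0,"z": 0,"wx": 0,"wy": 0,"wz": 0,"hand": 1},{"x": -0.4,"y": 0,"z": 0,"wx": 0,"wy": 0,"wz": 0,"hand": 1},{"x": 0,"y": 0,"z": 0,"wx": 0,"wy": 0,"wz": 0,"hand": 1},{"x": 0,"y": 0,"z": 0,"wx": 0,"wy": 0,"wz": 0,"hand": 1}]'

```text
time: 17.5
tool_pos: [0.6175, -0.043, 0.1671]
tool_rot: [0.771, 0.598, 0.134, 0.171]
ft_force: [-0.3, -0.9, 0.7]
finger_gap: 0.0
grasp_force: 0.0
```

```bash
python3 - <<'E'
from h import *
A=state();print(np.round(np.linalg.inv(facepose(0,0,0))@A,4)[:3,3])
im=grab_frame("scene");cv2.imwrite('pics/t1.png',cv2.resize(im[90:290,150:350],None,fx=3,fy=3))
E
```

```text
{'time': 17.5, 'joints': [-0.167, 0.092, 1.991, -0.058, 0.622, 0.123], 'tool_pos': [0.618, -0.043, 0.167], 'tool_rot': [0.771, 0.598, 0.134, 0.171], 'ft_force': [-0.287, -0.889, 0.702], 'finger_gap': 0.0, 'grasp_force': 0.0}
[ 0.0044  0.0014 -0.0678]
```

View pics/t1.png

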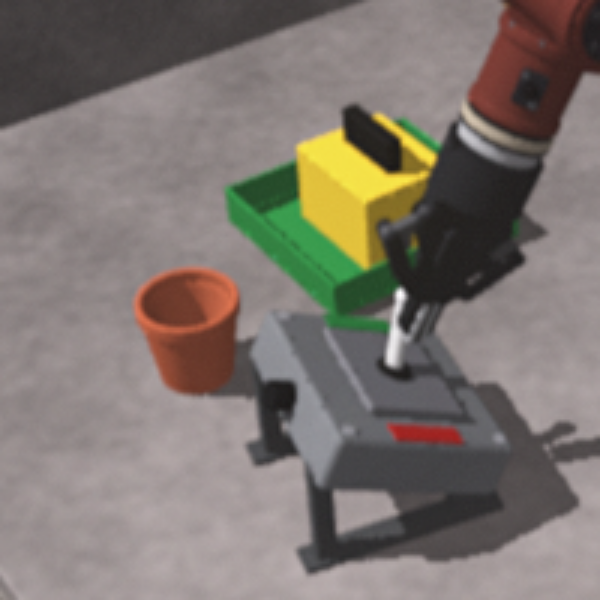

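The bat (395,330) now leans to the green side and the force has vanished; backing off and checking.

Call:
send_rows --rows '[{"x": 0.5,"y": 0,"z": 0,"wx": 0,"wy": 0,"wz": 0,"hand": 1},{"x": 0.5,"y": 0,"z": 0,"wx": 0,"wy": 0,"wz": 0,"hand": 1},{"x": 0,"y": 0,"z": -1,"wx": 0,"wy": 0,"wz": 0,"hand": 1},{"x": 0,"y": 0,"z": -2,"wx": 0,"wy": 0,"wz": 0,"hand": 1},{"x": 0,"y": 0,"z": -3,"wx": 0,"wy": 0,"wz": 0,"hand": 1},{"x": 0,"y": 0,"z": -3,"wx": 0,"wy": 0,"wz": 0,"hand": 1},{"x": 0,"y": 0,"z": -3,"wx": 0,"wy": 0,"wz": 0,"hand": 1},{"x": 0,"y": 0,"z": -3,"wx": 0,"wy": 0,"wz": 0,"hand": 1},{"x": 2,"y": 0,"z": -2,"wx": 0,"wy": 0,"wz": 0,"hand": 1},{"x": 3,"y": 0,"z": -1,"wx": 0,"wy": 0,"wz": 0,"hand": 1},{"x": 3,"y": 0,"z": 0,"wx": 0,"wy": 0,"wz": 0,"hand": 1},{"x": 0,"y": 0,"z": 0,"wx": 0,"wy": 0,"wz": 0,"hand": 1},{"x": 0,"y": 0,"z": 0,"wx": 0,"wy": 0,"wz": 0,"hand": 1}]'

```text
time: 18.85
tool_pos: [0.5654, 0.0638, 0.3306]
tool_rot: [0.77, 0.599, 0.134, 0.172]
ft_force: [0.2, -0.8, -0.7]
finger_gap: -0.0
grasp_force: 0.0
```

```bash
python3 - <<'E'
from h import *
state();im=grab_frame("scene");m=camera_model("scene");o=im.copy()
for a in(-.45,):
    for r in(0,.058): cv2.circle(o,tuple(int(round(c)) for c in proj(m,[facepose(0,r*np.sin(a),.008+r*np.cos(a))[:3,3]])[0]),1,(255,0,255),-1)
cv2.imwrite('pics/t2.png',cv2.resize(o[60:380,150:550],None,fx=1.8,fy=1.8))
E
```

```text
{'time': 18.85, 'joints': [0.05, -0.187, 1.932, -0.15, 0.979, 0.356], 'tool_pos': [0.565, 0.064, 0.331], 'tool_rot': [0.77, 0.599, 0.134, 0.172], 'ft_force': [0.211, -0.781, -0.684], 'finger_gap': -0.0, 'grasp_force': 0.0}
```

View pics/t2.png

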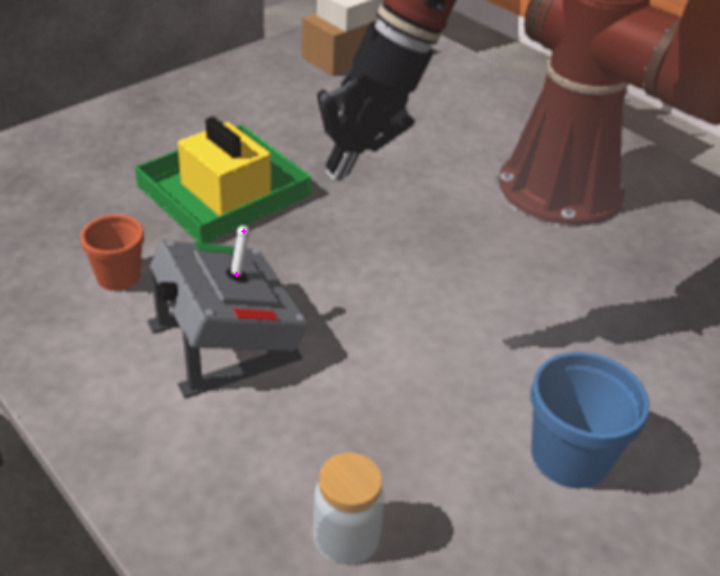

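The bat runs exactly from the predicted pivot (237,274) to the predicted fully-on tip (243,231). The cover stands in the tray, and everything else is undisturbed.

```bash
python3 -c "
from rig import close_job;print(close_job())"
```

```text
the job is handed in; nothing more can be done
None
```

The fan toggle is snapped fully to the green side, and the rain cover stands upright and released in the seed tray. The last picture shows the tray, blue pot, jam jar and clay pot undisturbed. I handed the job in at about 19 s, and no verdict came back.

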